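# Drive the stuck winter plug out of a birdhouse front

### The arm

A 7-joint arm with a two-finger parallel gripper is mounted at the origin on the work surface. World frame = base frame: x ahead of the robot, y to its left, z up, the work surface at z = 0. Lengths are in mm, angles in rad, forces in N, time in s.
With the tool pointing down it reaches from about 425 to 875 mm from the base axis. Payload 8.4 kg.
Tool frame: the origin (TCP) lies at the very end of the fingers, on their centre line; the grasp point (between the pads) lies 19 mm behind it; z points along the fingers, y is the line along which they close (so a half turn about z gives the same grasp; the last joint's range is limited). The gripper opens to 87 mm and grips with 3 to 60 N. Pads are 19 mm wide; open, the fingers measure 117 mm over their backs; the gripper's body (75 mm by 190 mm) begins 51 mm behind the grasp point.
Start: joints at [-1.233, 0.333, 0.04, 1.465, -0.013, 1.343, -0.059], TCP at [274.974, 588.941, 188.646] pointing down, gripper open.
Joint ranges: [-2.58, 2.58], [-0.38, 2.09], [-1.3, 1.39], [0.25, 2.4], [-1.5, 4.64], [0.08, 2.09], [-2.65, 2.65]. Speed limits (rad/s): [2.22, 2.22, 2.79, 2.79, 3.14, 3.14, 3.14].

### API

Orientations are given as a 3x3 rotation matrix whose columns are the frame's x, y, z axes.
In Python, from station import read_state, cams, order gives the robot as it stands.
- The arm moves only by the shell command python3 -m creep 'ROWS' [FORCE]. ROWS is JSON, a list of rows, each an object with "gripper": the opening, from 0 (shut) to 1 (fully open); "delta_pos": the shift along the tool's x, y, z in mm, a list of three; "turn": the turn about the tool's z in rad. A call has 1 to 12 rows; each row shifts and turns the commanded pose from where the row before left it, along the tool's axes as they then stand; what a row does not reach is not made up. A row lasts 1/12 s, in which the tool goes at most 41.7 mm and 7.16 degrees, less where a joint would pass 70% of its speed; a pose out of reach is approached as far as the arm can. A call with a gripper value outside its range is refused whole. The fingers move at their own pace and stop on an object; FORCE is the grip in N (left out, the last holds). Time passes only in rows, so rows that do not move let the fingers close. It gives the time, the measured TCP pose, the force, the opening and the grip force at its end, in the units of the state.
- read_state(): the state, without advancing time (a new reading comes with each control period).
- cams.capture(name): name is "side" or "top"; returns the picture (480x640x3 uint8, red, green, blue); there is no depth.
- cams.calibration(name): a dict with "fx", "fy", "cx", "cy" (pixels), "distortion" ([k1, k2, p1, p2, k3] as OpenCV has them; the pictures are not rectified), "eye" and "orientation" of the camera in the world. Camera axes: x right, y down, z forward; pixel columns grow to the right and rows downward; lengths in mm; the calibration is good to about 2 mm. A picture is of the moment at which its call begins. calibration takes no time and is no camera call.
- order.sign_off(): hands the job in; it is judged then, once.
The state is a dict: "clock": time; "joints": joint angles; "joint_velocities": joint speeds; "tau": joint torques, N m; "eef_pos": TCP position; "tcp_rot": TCP orientation; "contact_force": force on the tool from outside, world axes, zero at the start; "moment": the same for the moment, N m; "opening": finger opening in mm; "gripper_force": force on a finger pad.
Only numpy, scipy, OpenCV 4.12 (cv2) and the standard library are available. Lean on these libraries where they do the work, as an engineer would, in place of code of your own. Each camera call takes 0.05 s, during which the arm holds its last target. There are 200 camera calls.

### The job

The round walnut winter plug is stuck in the birdhouse front that lies face down over the blue catch tray. Take the spring-nosed drift from its block, feel for the off-centre hole in the white washer over the plug, and with the drift gently push the plug down and out so that it drops into the tray, never pressing so hard that the nose spring goes solid and not forcing the nose sideways against the hole. Then stand the drift back in its block, fully home, and let go; leave the other things on the bench where they are.

Things in the scene. Friction and masses are not known exactly. Their poses are not given: they have to be found in the camera images.
- panel: pale plywood birdhouse front, 22 mm thick, 140 mm wide along its y, level on two wooden cheeks, upper face 100 mm and lower face 78 mm above the bench; fixed. Origin on the bench straight below the plug's axis; x points to its gable end (tip 185 mm from the origin; straight near edge at -55 mm), z up
- bore (a point): point on the plug's axis in the plane of the panel's upper face. Over it lies a fixed white washer (56 mm across, 4 mm thick: its top is 4 mm above this point). The washer's through hole is 14 mm wide, its centre 5 mm away from this point sideways, in a direction that differs every time and is not measured: look for it or feel for it
- plug_center (a point): centre of the walnut plug (30 mm across, 14 mm high, flat top), at the start stuck upright in the bore with its top 2 mm below the panel's upper face, 6 mm below the washer's top
- tray (a point): centre of the inner floor of the blue catch tray under the panel, 4 mm above the bench, axes as the panel's; inside 142 mm along x, 106 mm along y, wall 18 mm above this floor; fixed to the panel's cheeks
- drift_grip (a point): middle of the red round handle of the drift, the place to grip: handle 23 mm across, 70 mm high, its flat lower shoulder 35 mm below this point; z points up when the drift stands upright with its nose down. The nose tip is 80 mm below this point. Drift mass about 160 g
- drift: the drift (red handle and steel nose); origin at the centre of the handle's lower shoulder, z up along the handle
- nose: steel nose of the drift, 10 mm across with a 1.2 mm chamfered tip, standing 45 mm out of the handle's shoulder; origin at the centre of its tip. It is sprung into the handle: it gives way only above about 4.5 N, then 1.5 N per mm, and goes solid after 10 mm, at about 20 N
- socket (a point): centre of the mouth of the hole in the top face of the drift's dark wooden block (70 x 70 x 55 mm high, fixed), 55 mm above the bench; the hole is upright, 16 mm wide, 50 mm deep. At home the drift's shoulder rests on this face with the nose in the hole
- green_drill: green hand drill lying on the bench, about 320 mm long; bystander
- spade_bit: chrome spade bit 150 mm long, lying flat; bystander
- entrance_ring: walnut entrance ring, 60 mm across, 12 mm high, lying flat; bystander
- bracket_a: zinc corner bracket, legs 50 mm; bystander
- bracket_b: second zinc corner bracket; bystander
- plug: the walnut plug; origin at the centre of its tapered underside, 7 mm below its centre. Four spring pads in the lower 8 mm of the 32 mm bore hold it: pushing it down takes about 5 to 15 N; it comes free and drops once its top is level with the panel's lower face, after about 20 mm of travel

How it is judged (in metres and radians):
On the way, in this order (a step that is already met when the one before it is completed fails the run):
1. the drift is lifted out of its block (z of nose in the frame of socket above 0.01 m), for 0.1 s.
2. the drift's nose has gone through the washer and is pushing the plug down the bore (z of nose in the frame of bore between -0.03 and -0.006 m and horizontal distance between nose and bore below 0.01 m and contact force between nose and plug above 2 N), for 0.05 s.
3. the plug has dropped into the catch tray (x of plug_center in the frame of tray between -0.075 and 0.075 m and y of plug_center in the frame of tray between -0.057 and 0.057 m and z of plug_center in the frame of tray below 0.024 m), for 0.1 s.
At the end, for the whole second after the job is handed in: The plug lies still in the catch tray under the panel; the drift stands upright (within 3.5 degrees), released and still, nose in its block's hole and shoulder on the block's top within 3 mm (all of step 3 and linear speed of each of plug, drift below 0.02 m/s and horizontal distance between nose and socket below 0.006 m and z of drift in the frame of socket below 0.003 m and angle between drift's own z axis and vertical below 0.06 rad); the robot touches nothing.
It fails at once if the nose is forced: it presses on anything, downwards or sideways, with over 28 N (contact force between nose and anything else above 28 N).
It fails at once if one of the other things on the bench is moved by over 25 mm (distance of any of green_drill, spade_bit, entrance_ring, bracket_a, bracket_b from where it was at the start of the episode above 0.025 m).
It also fails if it takes over 72 s, if anything falls off the work surface, if the arm or the gripper's body presses on something with over 40 N, if the wrist force passes 120 N, or if a joint passes its speed limit or range.

## Working session

There is one attempt and no reset: what is moved stays moved. The work goes in short steps, Python scripts to look and compute and a shell command to move; the robot and the scene stay as the last step left them, time stands still between calls to the robot, and variables do not carry over. Pictures are saved under pics/ and viewed, at most 10 in all, crops included, and the job is handed in when it is done.

```bash
mkdir -p pics
python3 - <<'E'
from station import read_state,cams
import cv2,numpy as np
for n in("side","top"):
    cv2.imwrite(f"pics/{n}0.png",cams.capture(n)[:,:,::-1]); c=cams.calibration(n); print(n,c)
s=read_state();print(s)
E
```

```text
side {'fx': 532.3676080641524, 'fy': 532.3676080641524, 'cx': 309.7508475998971, 'cy': 231.6017641908536, 'distortion': array([-0.07709941,  0.        ,  0.        ,  0.        ,  0.        ]), 'eye': array([ 194.34946153, -583.0231933 ,  940.05436908]), 'orientation': array([[ 0.85048964, -0.40088602,  0.34052572],
       [-0.52596442, -0.65477459,  0.54279984],
       [ 0.00536672, -0.64075005, -0.76773079]])}
top {'fx': 541.2989406999703, 'fy': 541.2989406999703, 'cx': 325.8192566347222, 'cy': 246.2842110806108, 'distortion': array([-0.11270222,  0.        ,  0.        ,  0.        ,  0.        ]), 'eye': array([ 315.6450881 ,   15.32922599, 1514.13335733]), 'orientation': array([[-0.02224119, -0.98624541,  0.16378438],
       [-0.99974921,  0.0223695 , -0.00106117],
       [-0.0026172 , -0.1637669 , -0.98649559]])}
{'clock': 0.1, 'joints': array([-1.23318101,  0.33383598,  0.03986593,  1.46618748, -0.01339387,
        1.34330724, -0.0584995 ]), 'joint_velocities': array([-0.00120491, -0.00197443,  0.00075489, -0.00234095, -0.0002152 ,
        0.00107451,  0.00014546]), 'tau': array([ 3.67060129e-03, -6.57823563e+01,  1.33977424e+00, -4.04708111e+01,
       -5.96554368e-02,  4.10656538e-02,  1.04413296e-04]), 'eef_pos': array([274.80795581, 588.5204151 , 187.84863499]), 'tcp_rot': array([[-9.06100702e-01,  4.23061742e-01, -5.29397225e-04],
       [ 4.23062061e-01,  9.06099666e-01, -1.37378422e-03],
       [-1.01508896e-04, -1.46875473e-03, -9.99998916e-01]]), 'contact_force': array([0.09975715, 0.49650245, 0.02069489]), 'moment': array([0.01433656, 0.00449502, 0.05884907]), 'gripper_force': 0.0, 'opening': 87.22420009360864}
```

View pics/top0.png

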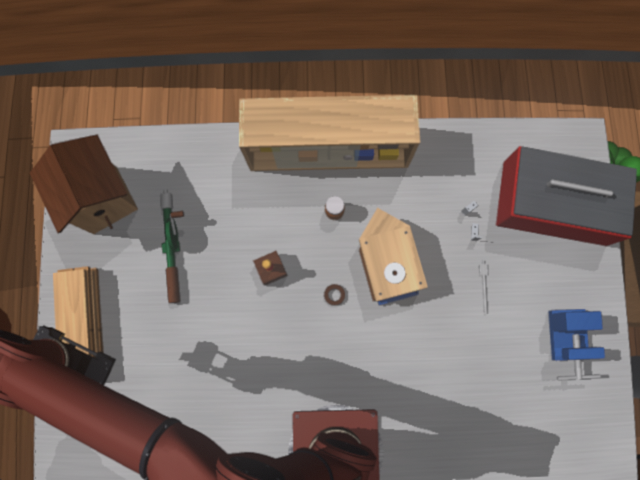

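View pics/side0.png

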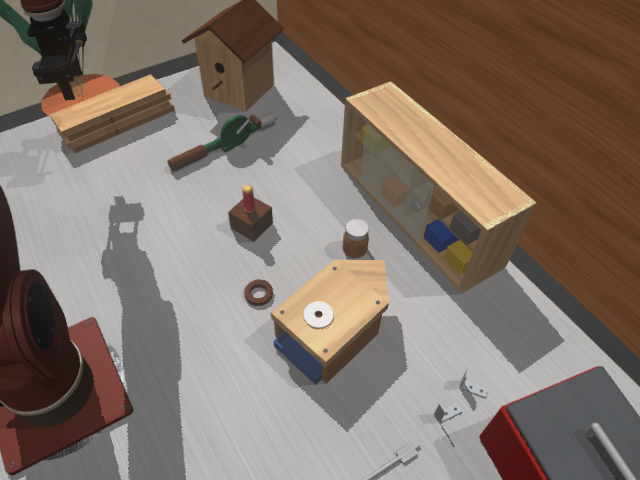

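The top view shows the drift at about (267,264), the washer at (395,273), the drill at (170,245) and the ring at (335,295). In the side view the drift is at (248,200) and the washer at (319,314). Next I'll take enlarged crops and measure by colour.

```bash
cat > h.py <<'E'
import numpy as np,cv2
from station import cams,read_state
def ray(n,uv):
    c=cams.calibration(n);K=np.array([[c['fx'],0,c['cx']],[0,c['fy'],c['cy']],[0,0,1]])
    p=cv2.undistortPoints(np.array([[uv]],float),K,c['distortion'])[0,0]
    return np.array(c['eye']),np.array(c['orientation'])@np.array([p[0],p[1],1])
def onz(n,uv,z):
    e,d=ray(n,uv);return e+d*(z-e[2])/d[2]
def proj(n,P):
    c=cams.calibration(n);K=np.array([[c['fx'],0,c['cx']],[0,c['fy'],c['cy']],[0,0,1]]);R=np.array(c['orientation']).T
    return cv2.projectPoints(np.array(P,float).reshape(-1,1,3),cv2.Rodrigues(R)[0],-R@c['eye'],K,c['distortion'])[0][:,0]
E
python3 - <<'E'
from h import *
t=cv2.imread('pics/top0.png');s=cv2.imread('pics/side0.png')
def crop(im,u,v,r=20): return cv2.resize(im[v-r:v+r,u-r:u+r],(400,300) if 0 else (300,300),interpolation=cv2.INTER_CUBIC)
cv2.imwrite('pics/c0.png',np.vstack([np.hstack([crop(t,395,273),crop(s,319,314)]),np.hstack([crop(t,267,267),crop(s,248,205,30)])]))
for n,im,(u,v) in(('top',t,(395,273)),('side',s,(319,314))):
    r=24;c=im[v-r:v+r,u-r:u+r].astype(int)
    w=((c.min(2)>165)&(c.max(2)-c.min(2)<25)).astype(np.uint8)
    cs,_=cv2.findContours(w,cv2.RETR_EXTERNAL,cv2.CHAIN_APPROX_NONE);k=max(cs,key=cv2.contourArea)
    e=cv2.fitEllipse(k);cen=np.array(e[0])+[u-r,v-r]
    f=np.zeros_like(w);cv2.drawContours(f,[k],-1,1,-1)
    f=cv2.erode(f,np.ones((5,5)))
    wt=np.clip(180-c.mean(2),0,None)*f; yy,xx=np.mgrid[:2*r,:2*r]
    h=np.array([(wt*xx).sum(),(wt*yy).sum()])/wt.sum()+[u-r,v-r]
    print(n,'washer',cen,e[1],onz(n,cen,104),'hole',h,onz(n,h,104))
for n,im,(u,v) in(('top',t,(267,264)),('side',s,(248,200))):
    r=22;c=im[v-r:v+r,u-r:u+r].astype(int)
    m=(c[:,:,2]>110)&(c[:,:,2]>c[:,:,0]+70); y,x=np.nonzero(m&(c[:,:,1]>110)); print(n,'yellow',len(x),x.mean()+u-r,y.mean()+v-r, onz(n,(x.mean()+u-r,y.mean()+v-r),125))
E
```

```text
top washer [394.2715168  272.55286598] (19.40460777282715, 20.235797882080078) [ 475.83145359 -164.21904384  104.        ] hole [394.26346463 272.47146302] [ 476.04673969 -164.20678972  104.        ]
side washer [318.0473175  313.90210342] (25.027021408081055, 29.048423767089844) [ 475.68817609 -165.25566216  104.        ] hole [318.16880926 313.57496384] [ 476.24353375 -164.78978323  104.        ]
top yellow 54 265.6111111111111 263.3888888888889 [504.87762581 170.88537745 125.        ]
side yellow 50 246.76 188.1 [504.62996527 166.90844608 125.        ]
```

View pics/c0.png

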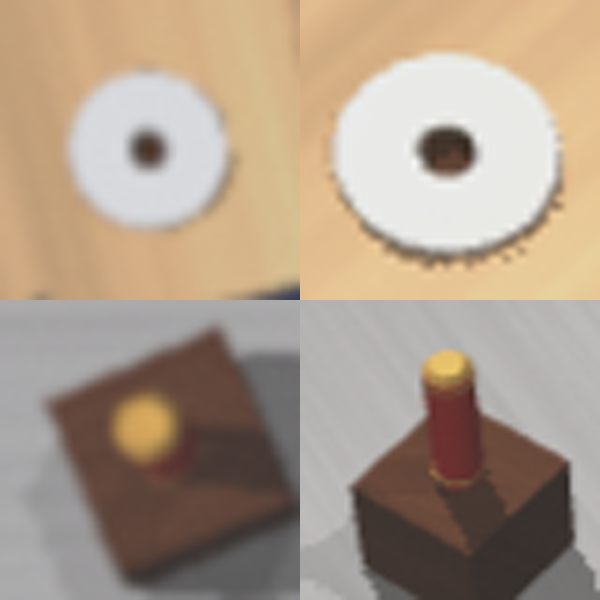

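The crops show the dark hole concentric with the white washer in both views, near world (476,-164.7). The drift stands upright in its block at about (505,169.5). I'll move above it now.

```bash
python3 -m creep '[{"gripper":1,"delta_pos":[-32.2,-23.5,0],"turn":0},{"gripper":1,"delta_pos":[-32.2,-23.5,0],"turn":0},{"gripper":1,"delta_pos":[-32.2,-23.5,0],"turn":0},{"gripper":1,"delta_pos":[-32.2,-23.5,0],"turn":0},{"gripper":1,"delta_pos":[-32.2,-23.5,0],"turn":0},{"gripper":1,"delta_pos":[-32.2,-23.5,0],"turn":0},{"gripper":1,"delta_pos":[-32.2,-23.5,0],"turn":0},{"gripper":1,"delta_pos":[-32.2,-23.5,0],"turn":0},{"gripper":1,"delta_pos":[-32.2,-23.5,0],"turn":0},{"gripper":1,"delta_pos":[-32.2,-23.5,0],"turn":0},{"gripper":1,"delta_pos":[-32.2,-23.5,0],"turn":0},{"gripper":1,"delta_pos":[-32.2,-23.5,0],"turn":0}]' 50
python3 - <<'E'
from h import *
s=read_state();R=s['tcp_rot'];print(R.round(4),R.T@(np.array([505,169.5,71])-s['eef_pos']))
E
```

```text
clock: 1.1
eef_pos: [506.1, 168.0, 188.6]
tcp_rot: [[-0.906, 0.423, -0.0], [0.423, 0.906, 0.0], [0.0, 0.0, -1.0]]
contact_force: [1.0, 0.8, 0.8]
opening: 86.9
gripper_force: 0.0
[[-9.061e-01  4.230e-01 -2.000e-04]
 [ 4.230e-01  9.061e-01  1.000e-04]
 [ 2.000e-04  0.000e+00 -1.000e+00]] [  1.64826699   0.87235171 117.59457903]
```

```bash
python3 -m creep '[{"gripper":1,"delta_pos":[1.5,1,20],"turn":0},{"gripper":1,"delta_pos":[0,0,25],"turn":0},{"gripper":1,"delta_pos":[0,0,25],"turn":0},{"gripper":1,"delta_pos":[0,0,25],"turn":0},{"gripper":1,"delta_pos":[0,0,15],"turn":0},{"gripper":1,"delta_pos":[0,0,8],"turn":0},{"gripper":1,"delta_pos":[0,0,0],"turn":0},{"gripper":1,"delta_pos":[0,0,0],"turn":0}]' 50
python3 - <<'E'
from h import *
for n in("side","top"): cv2.imwrite(f"pics/{n}1.png",cams.capture(n)[:,:,::-1])
t=cv2.imread('pics/top1.png');s=cv2.imread('pics/side1.png')
cv2.imwrite('pics/c1.png',np.hstack([cv2.resize(i[v-40:v+40,u-40:u+40],(400,400)) for i,u,v in((t,267,264),(s,248,195))]))
E
```

```text
clock: 1.77
eef_pos: [505.0, 171.5, 71.0]
tcp_rot: [[-0.906, 0.423, -0.0], [0.423, 0.906, -0.0], [-0.0, -0.0, -1.0]]
contact_force: [-0.3, -0.7, 0.0]
opening: 87.0
gripper_force: 0.0
```

View pics/c1.png

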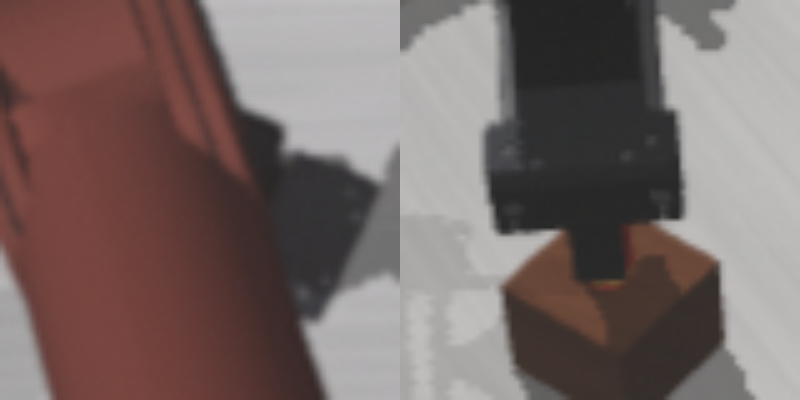

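The side crop shows the fingers straddling the handle, clear of the block top. Close.

```bash
python3 -m creep '[{"gripper":0.15,"delta_pos":[0,0,0],"turn":0},{"gripper":0,"delta_pos":[0,0,0],"turn":0},{"gripper":0,"delta_pos":[0,0,0],"turn":0},{"gripper":0,"delta_pos":[0,0,0],"turn":0},{"gripper":0,"delta_pos":[0,0,0],"turn":0},{"gripper":0,"delta_pos":[0,0,0],"turn":0},{"gripper":0,"delta_pos":[0,0,0],"turn":0},{"gripper":0,"delta_pos":[0,0,0],"turn":0},{"gripper":0,"delta_pos":[0,0,0],"turn":0},{"gripper":0,"delta_pos":[0,0,0],"turn":0}]' 50
```

```text
clock: 2.7
eef_pos: [504.8, 171.5, 70.6]
tcp_rot: [[-0.906, 0.423, -0.0], [0.423, 0.906, -0.0], [0.0, -0.0, -1.0]]
contact_force: [-0.5, -0.3, 0.2]
opening: 28.3
gripper_force: 0.0
```

```bash
python3 -m creep '[{"gripper":0,"delta_pos":[0,0,0],"turn":0},{"gripper":0,"delta_pos":[0,0,0],"turn":0},{"gripper":0,"delta_pos":[0,0,0],"turn":0},{"gripper":0,"delta_pos":[0,0,0],"turn":0},{"gripper":0,"delta_pos":[0,0,0],"turn":0}]' 50
```

```text
clock: 3.12
eef_pos: [504.8, 171.5, 70.6]
tcp_rot: [[-0.906, 0.423, -0.0], [0.423, 0.906, -0.0], [0.0, -0.0, -1.0]]
contact_force: [-0.6, -0.2, 0.1]
opening: 21.8
gripper_force: 49.9
```

```bash
python3 -m creep '[{"gripper":0,"delta_pos":[0,0,-5],"turn":0},{"gripper":0,"delta_pos":[0,0,-15],"turn":0},{"gripper":0,"delta_pos":[0,0,-25],"turn":0},{"gripper":0,"delta_pos":[0,0,-25],"turn":0},{"gripper":0,"delta_pos":[0,0,-25],"turn":0},{"gripper":0,"delta_pos":[0,0,-20],"turn":0},{"gripper":0,"delta_pos":[0,0,-5],"turn":0},{"gripper":0,"delta_pos":[0,0,0],"turn":0}]'; python3 -m creep '[{"gripper":0,"delta_pos":[-6,-16,0],"turn":0},{"gripper":0,"delta_pos":[-10,-28,0],"turn":0},{"gripper":0,"delta_pos":[-11.5,-31,0],"turn":0},{"gripper":0,"delta_pos":[-11.5,-31,0],"turn":0},{"gripper":0,"delta_pos":[-11.5,-31,0],"turn":0},{"gripper":0,"delta_pos":[-11.5,-31,0],"turn":0},{"gripper":0,"delta_pos":[-11.5,-31,0],"turn":0},{"gripper":0,"delta_pos":[-11.5,-31,0],"turn":0},{"gripper":0,"delta_pos":[-11.5,-31,0],"turn":0},{"gripper":0,"delta_pos":[-10.5,-28,0],"turn":0},{"gripper":0,"delta_pos":[-7,-18,0],"turn":0},{"gripper":0,"delta_pos":[-2,-6,0],"turn":0}]'; python3 -m creep '[{"gripper":0,"delta_pos":[0,-3,0],"turn":0},{"gripper":0,"delta_pos":[0,0,0],"turn":0},{"gripper":0,"delta_pos":[0,0,0],"turn":0}]'
python3 - <<'E'
from h import *
s=read_state();R=s['tcp_rot'];print(s['eef_pos'],R.T@(np.array([476,-164.7,188])-s['eef_pos']))
for n in("side","top"): cv2.imwrite(f"pics/{n}2.png",cams.capture(n)[:,:,::-1])
i=cv2.imread('pics/side2.png');j=cv2.imread('pics/top2.png')
cv2.imwrite('pics/c2.png',np.hstack([cv2.resize(i[260:340,280:360],(400,400),interpolation=cv2.INTER_CUBIC),cv2.resize(j[233:313,355:435],(400,400),interpolation=cv2.INTER_CUBIC)]))
E
```

```text
clock: 3.78
eef_pos: [505.7, 171.8, 192.2]
tcp_rot: [[-0.906, 0.423, 0.002], [0.423, 0.906, 0.001], [-0.002, 0.002, -1.0]]
contact_force: [0.5, 0.6, -3.0]
opening: 21.2
gripper_force: 49.9
clock: 4.78
eef_pos: [475.9, -164.8, 189.3]
tcp_rot: [[-0.904, 0.427, -0.002], [0.427, 0.904, -0.001], [0.001, -0.002, -1.0]]
contact_force: [-1.3, -0.7, -0.9]
opening: 21.6
gripper_force: 49.9
clock: 5.03
eef_pos: [476.2, -162.4, 190.0]
tcp_rot: [[-0.907, 0.422, -0.001], [0.422, 0.907, 0.0], [0.001, -0.0, -1.0]]
contact_force: [0.0, -0.4, -1.3]
opening: 21.7
gripper_force: 49.9
[ 476.22938921 -162.44010887  190.03995399] [-0.74691248 -2.14578382  2.03933155]
```

View pics/c2.png

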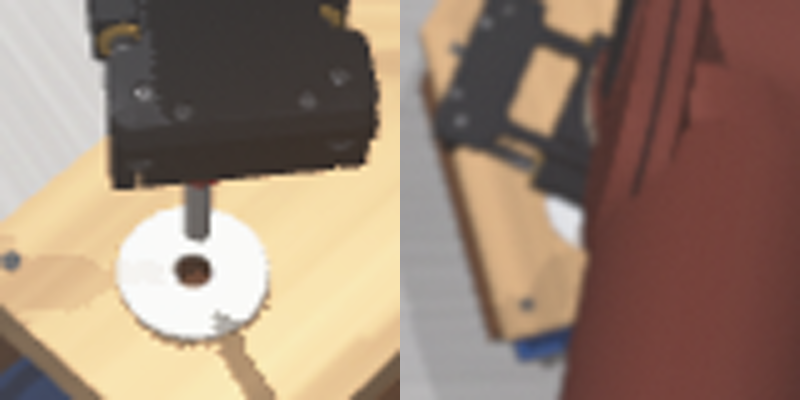

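The side crop shows the nose tip at about (319.5,307), with the washer hole behind it at (318.1,314). Now the relative offset.

Run:
```python
from h import *
s=read_state();R=s['tcp_rot']
i=cv2.imread('pics/side2.png')
print(i[300:318,312:328].mean(2).astype(int))
for v in(306.5,307.3): 
  p=onz('side',(319.6,v),129.4);print(p,p-s['eef_pos'],R.T@(np.array([476,-165.0,104])-p))
print(proj('side',[[476,-165,104]]))
```

```text
[[199 200 202 204 171 118 104 103 102  94 165 205 211 211 212 211]
 [200 202 216 232 206 130 104 104 101  93 178 209 211 212 211 210]
 [241 248 249 249 217 131 105 105 102  93 207 240 229 222 212 208]
 [249 249 249 249 217 130 105 103 102  93 239 249 249 249 238 214]
 [249 249 249 249 217 131 105 104 102  93 239 249 249 249 249 245]
 [249 249 249 249 216 131 105 104 102  93 239 249 249 249 249 249]
 [249 249 249 249 217 132 104 104 102  94 239 249 249 249 249 249]
 [249 249 249 249 249 175 109 106 103 171 244 249 249 249 249 249]
 [249 249 249 249 249 249 237 206 192 244 249 249 249 249 249 249]
 [249 249 249 249 249 249 249 249 249 249 249 249 249 249 249 249]
 [249 249 249 248 247 234 228 230 245 248 249 249 249 249 249 249]
 [249 249 249 220 144 103  91 100 135 223 247 249 249 249 249 249]
 [249 249 232 141  69  62  60  60  59 103 240 249 249 249 249 249]
 [241 248 204 101  62  62  62  61  60  60 206 246 249 249 249 249]
 [242 248 208 104  62  64  64  79  67  61 182 244 249 249 249 249]
 [247 249 249 160  66  79  84  83  84  89 207 246 249 249 249 249]
 [242 248 249 205 123  96  93  94 101 173 244 249 249 249 249 249]
 [249 249 249 249 235 200 188 189 223 246 249 249 249 249 249 249]]
[ 477.62988807 -166.5162814   129.4       ] [  1.15192663  -4.118296   -60.95654018] [ 2.10366574  0.68795607 25.40112106]
[ 476.74005719 -167.91875128  129.4       ] [  0.26209575  -5.52076588 -60.95654018] [ 1.88706854  2.33471239 25.40108037]
[[318.11728873 313.72078458]]
```

```bash
python3 -m creep '[{"gripper":0,"delta_pos":[1,0,8],"turn":0},{"gripper":0,"delta_pos":[0,0,8],"turn":0},{"gripper":0,"delta_pos":[0,0,5],"turn":0},{"gripper":0,"delta_pos":[0,0,2],"turn":0},{"gripper":0,"delta_pos":[0,0,0],"turn":0},{"gripper":0,"delta_pos":[0,0,0],"turn":0},{"gripper":0,"delta_pos":[0,0,0],"turn":0}]'
python3 - <<'E'
from h import *
print(read_state()['eef_pos'],read_state()['contact_force'])
I=np.mean([cams.capture('side') for _ in range(1)],0);cv2.imwrite('pics/side3.png',I[:,:,::-1])
print(I[300:330,308:330].mean(2).astype(int))
E
```

```text
clock: 5.72
eef_pos: [475.6, -163.5, 167.9]
tcp_rot: [[-0.906, 0.423, 0.0], [0.423, 0.906, -0.0], [-0.0, 0.0, -1.0]]
contact_force: [-0.4, 1.0, -2.1]
opening: 21.6
gripper_force: 49.9
[ 475.56215945 -163.53994312  167.90550642] [-0.39899924  1.0399146  -2.08959305]
[[ 52  52  51  51  51  51  51  51  51  51  51  50  51  50  50  50  50  49
   51  51  50  50]
 [ 58  59  53  51  51  50  51  52  51  51  51  51  51  50  50  50  50  50
   50  51  50  50]
 [ 80  65  53  52  51  51  51  51  51  50  51  50  51  51  51  50  51  50
   51  50  51  51]
 [ 67  51  51  52  52  51  51  51  51  51  51  51  51  51  50  51  51  51
   50  50  51  51]
 [ 74  52  52  52  52  51  51  51  51  51  50  51  51  51  54  53  56  57
   58  90  94 119]
 [ 83  54  53  53  54  55  57  58  87  71  60  70  70  68 198 220 246 249
  250 249 250 239]
 [178 158 158 158 208 220 246 250 219 131 105 104 102  92 240 250 250 250
  250 250 249 250]
 [250 250 250 250 250 250 250 250 218 131 105 104 102  93 241 250 250 250
  250 250 250 250]
 [250 250 250 250 250 250 250 250 217 131 105 105 102  92 240 250 249 250
  250 250 250 25
[... 1374 characters left out ...]
 173
  173 244 246 228]
 [163 221 245 249 249 250 250 250 250 249 250 250 249 248 202 173 173 174
  172 235 192 128]
 [165 139 187 224 245 248 249 249 249 250 250 249 250 217 178 173 173 175
  164 141 153 157]
 [215 209 159 133 187 222 228 242 247 247 248 247 247 246 200 167 165 147
  114 134 204 218]
 [217 218 180 159 133 129 138 145 184 179 194 199 196 158 150 146 132 138
  141 142 158 213]
 [217 219 219 219 181 160 160 147 127 124 116 145 161 147 155 144 140 142
  143 145 206 220]
 [219 219 219 219 219 219 219 180 160 210 180 210 218 179 209 165 142 143
  145 145 146 212]][ WARN:0@0.618] global loadsave.cpp:1063 imwrite_ Unsupported depth image for selected encoder is fallbacked to CV_8U.
```

Run:
```python
from h import *
from scipy.optimize import fsolve
a=np.linspace(0,2*np.pi,73)
def pts(x,y,z): return np.vstack([np.c_[x+r*np.cos(a),y+r*np.sin(a),0*a+z+d] for r,d in((3.8,0),(5,1.2))])
def f(q,z,u,b):
    p=proj('side',pts(q[0],q[1],z));return [(p[:,0].min()+p[:,0].max())/2-u,p[:,1].max()-b]
def g(q,u,v):
    p=proj('side',np.c_[q[0]+7*np.cos(a),q[1]+7*np.sin(a),0*a+104]);return [(p[:,0].min()+p[:,0].max())/2-u,(p[:,1].min()+p[:,1].max())/2-v]
h=fsolve(g,[476,-165],args=(318.1,313.72));print('hole',h)
R=read_state()['tcp_rot']
for z,b,e in((129.4,307.85,(476.23,-162.44)),(107.3,315.05,(475.56,-163.54)),(107.3,315.5,(475.56,-163.54))):
    t=fsolve(f,[476,-165],args=(z,319.03,b));print(t,'inhand',t-e,'move tool',R.T[:2,:2]@(h-t))
```

```text
hole [ 475.99158424 -164.95659351]
[ 477.52730231 -164.74319316] inhand [ 1.29730231 -2.30319316] move tool [ 1.30114985 -0.84319533]
[ 477.07891258 -166.23472   ] inhand [ 1.51891258 -2.69472   ] move tool [1.52602494 0.69795258]
[ 476.57739434 -167.02638109] inhand [ 1.01739434 -3.48638109] move tool [1.40661293 1.62746244]
```

```bash
python3 -m creep '[{"gripper":0,"delta_pos":[1.5,0.7,0],"turn":0},{"gripper":0,"delta_pos":[0,0,0],"turn":0},{"gripper":0,"delta_pos":[0,0,0],"turn":0}]';python3 -m creep '[{"gripper":0,"delta_pos":[0,0,1.5],"turn":0},{"gripper":0,"delta_pos":[0,0,1.5],"turn":0},{"gripper":0,"delta_pos":[0,0,1],"turn":0},{"gripper":0,"delta_pos":[0,0,1],"turn":0},{"gripper":0,"delta_pos":[0,0,1],"turn":0},{"gripper":0,"delta_pos":[0,0,0],"turn":0},{"gripper":0,"delta_pos":[0,0,0],"turn":0}]'
```

```text
clock: 6.02
eef_pos: [474.3, -162.2, 167.8]
tcp_rot: [[-0.906, 0.423, 0.0], [0.423, 0.906, 0.0], [-0.0, 0.0, -1.0]]
contact_force: [-0.1, -0.3, -0.9]
opening: 21.7
gripper_force: 49.9
clock: 6.6
eef_pos: [474.3, -162.2, 161.6]
tcp_rot: [[-0.906, 0.423, -0.0], [0.423, 0.906, -0.0], [0.0, -0.0, -1.0]]
contact_force: [1.1, -0.5, -1.2]
opening: 21.7
gripper_force: 49.9
```

No resistance at 3 mm below the washer top, so the nose is in the hole. On down to the plug.

```bash
python3 -m creep '[{"gripper":0,"delta_pos":[0,0,1],"turn":0},{"gripper":0,"delta_pos":[0,0,1],"turn":0},{"gripper":0,"delta_pos":[0,0,1],"turn":0},{"gripper":0,"delta_pos":[0,0,1],"turn":0},{"gripper":0,"delta_pos":[0,0,1],"turn":0},{"gripper":0,"delta_pos":[0,0,0],"turn":0},{"gripper":0,"delta_pos":[0,0,0],"turn":0}]'
```

```text
clock: 7.18
eef_pos: [474.4, -162.1, 156.8]
tcp_rot: [[-0.906, 0.423, 0.0], [0.423, 0.906, 0.0], [-0.0, 0.0, -1.0]]
contact_force: [0.6, 0.4, 0.5]
opening: 21.6
gripper_force: 49.9
```

```bash
python3 -m creep '[{"gripper":0,"delta_pos":[0,0,1],"turn":0},{"gripper":0,"delta_pos":[0,0,1],"turn":0},{"gripper":0,"delta_pos":[0,0,1],"turn":0},{"gripper":0,"delta_pos":[0,0,1],"turn":0},{"gripper":0,"delta_pos":[0,0,0],"turn":0}]';  python3 -m creep '[{"gripper":0,"delta_pos":[0,0,1],"turn":0},{"gripper":0,"delta_pos":[0,0,1],"turn":0},{"gripper":0,"delta_pos":[0,0,1],"turn":0},{"gripper":0,"delta_pos":[0,0,0],"turn":0}]'
```

```text
clock: 7.6
eef_pos: [474.9, -162.2, 153.1]
tcp_rot: [[-0.906, 0.423, 0.001], [0.423, 0.906, 0.0], [-0.001, 0.001, -1.0]]
contact_force: [0.4, 1.9, 4.2]
opening: 21.6
gripper_force: 49.9
clock: 7.93
eef_pos: [474.6, -162.4, 149.8]
tcp_rot: [[-0.906, 0.423, 0.001], [0.423, 0.906, -0.0], [-0.001, -0.0, -1.0]]
contact_force: [1.8, 0.8, 5.0]
opening: 21.7
gripper_force: 50.0
```

```bash
python3 -m creep '[{"gripper":0,"delta_pos":[0,0,1],"turn":0},{"gripper":0,"delta_pos":[0,0,1],"turn":0},{"gripper":0,"delta_pos":[0,0,1],"turn":0},{"gripper":0,"delta_pos":[0,0,1],"turn":0},{"gripper":0,"delta_pos":[0,0,0],"turn":0}]';  python3 -m creep '[{"gripper":0,"delta_pos":[0,0,1],"turn":0},{"gripper":0,"delta_pos":[0,0,1],"turn":0},{"gripper":0,"delta_pos":[0,0,1],"turn":0},{"gripper":0,"delta_pos":[0,0,1],"turn":0},{"gripper":0,"delta_pos":[0,0,0],"turn":0}]'
```

```text
clock: 8.35
eef_pos: [474.5, -162.1, 145.6]
tcp_rot: [[-0.906, 0.423, 0.0], [0.423, 0.906, 0.0], [-0.0, 0.0, -1.0]]
contact_force: [0.7, 1.3, 4.0]
opening: 21.7
gripper_force: 49.9
clock: 8.77
eef_pos: [474.0, -162.0, 141.2]
tcp_rot: [[-0.906, 0.423, -0.001], [0.423, 0.906, 0.0], [0.001, -0.0, -1.0]]
contact_force: [1.3, 1.8, 0.8]
opening: 21.8
gripper_force: 49.9
```

```bash
python3 -m creep '[{"gripper":0,"delta_pos":[0,0,1],"turn":0},{"gripper":0,"delta_pos":[0,0,1],"turn":0},{"gripper":0,"delta_pos":[0,0,1],"turn":0},{"gripper":0,"delta_pos":[0,0,1],"turn":0},{"gripper":0,"delta_pos":[0,0,1],"turn":0},{"gripper":0,"delta_pos":[0,0,0],"turn":0},{"gripper":0,"delta_pos":[0,0,0],"turn":0},{"gripper":0,"delta_pos":[0,0,0],"turn":0}]'
python3 - <<'E'
from h import *
I=cams.capture('side');cv2.imwrite('pics/side4.png',I[:,:,::-1]); cv2.imwrite('pics/c4.png',cv2.resize(I[240:400,240:400,::-1],(600,600)))
E
```

```text
clock: 9.43
eef_pos: [474.2, -162.2, 136.6]
tcp_rot: [[-0.906, 0.423, -0.0], [0.423, 0.906, 0.0], [0.0, -0.0, -1.0]]
contact_force: [0.5, 1.6, -1.5]
opening: 21.7
gripper_force: 49.9
```

View pics/c4.png

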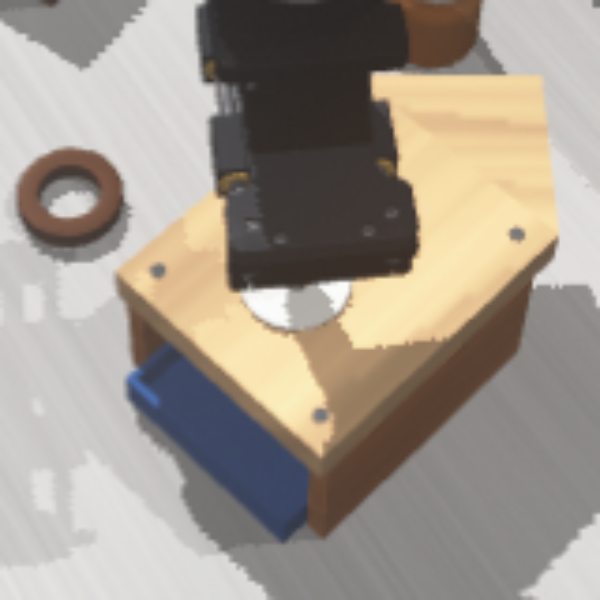

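The plug isn't visible in this crop because the panel hides the tray's inner floor. The force has dropped to the free weight, so the plug has probably fallen. I'll probe 7 mm deeper to be sure.

```bash
python3 -m creep '[{"gripper":0,"delta_pos":[0,0,1],"turn":0},{"gripper":0,"delta_pos":[0,0,1.5],"turn":0},{"gripper":0,"delta_pos":[0,0,1.5],"turn":0},{"gripper":0,"delta_pos":[0,0,1.5],"turn":0},{"gripper":0,"delta_pos":[0,0,1.5],"turn":0},{"gripper":0,"delta_pos":[0,0,0],"turn":0},{"gripper":0,"delta_pos":[0,0,0],"turn":0}]'; python3 -m creep '[{"gripper":0,"delta_pos":[0,0,-4],"turn":0},{"gripper":0,"delta_pos":[0,0,-7],"turn":0},{"gripper":0,"delta_pos":[0,0,-8],"turn":0},{"gripper":0,"delta_pos":[0,0,-8],"turn":0},{"gripper":0,"delta_pos":[0,0,-8],"turn":0},{"gripper":0,"delta_pos":[0,0,-8],"turn":0},{"gripper":0,"delta_pos":[0,0,-10],"turn":0},{"gripper":0,"delta_pos":[0,0,-10],"turn":0},{"gripper":0,"delta_pos":[0,0,0],"turn":0}]'
```

```text
clock: 10.07
eef_pos: [474.2, -162.4, 129.6]
tcp_rot: [[-0.906, 0.423, -0.0], [0.423, 0.906, -0.0], [0.0, -0.0, -1.0]]
contact_force: [0.3, 0.8, -0.9]
opening: 21.6
gripper_force: 49.9
clock: 10.82
eef_pos: [475.4, -162.6, 195.0]
tcp_rot: [[-0.906, 0.423, 0.003], [0.423, 0.906, -0.0], [-0.003, 0.001, -1.0]]
contact_force: [1.4, 0.1, -1.3]
opening: 21.9
gripper_force: 49.9
```

```bash
python3 -m creep '[{"gripper":0,"delta_pos":[6,16,0],"turn":0},{"gripper":0,"delta_pos":[10,28,0],"turn":0},{"gripper":0,"delta_pos":[11.5,32,0],"turn":0},{"gripper":0,"delta_pos":[11.5,32,0],"turn":0},{"gripper":0,"delta_pos":[11.5,32,0],"turn":0},{"gripper":0,"delta_pos":[11.5,32,0],"turn":0},{"gripper":0,"delta_pos":[11.5,32,0],"turn":0},{"gripper":0,"delta_pos":[11.5,32,0],"turn":0},{"gripper":0,"delta_pos":[11.5,32,0],"turn":0},{"gripper":0,"delta_pos":[9,26,0],"turn":0},{"gripper":0,"delta_pos":[6,16,0],"turn":0},{"gripper":0,"delta_pos":[2,5.5,0],"turn":0}]'; python3 -m creep '[{"gripper":0,"delta_pos":[0,0,0],"turn":0},{"gripper":0,"delta_pos":[0,0,0],"turn":0},{"gripper":0,"delta_pos":[0,0,0],"turn":0},{"gripper":0,"delta_pos":[0,0,0],"turn":0}]'
python3 - <<'E'
from h import *
s=read_state();R=s['tcp_rot'];print(R.T@(np.array([504.8,171.5,70.6])-s['eef_pos']))
for n in("side","top"): cv2.imwrite(f"pics/{n}5.png",cams.capture(n)[:,:,::-1])
i=cv2.imread('pics/side5.png');j=cv2.imread('pics/top5.png')
cv2.imwrite('pics/c5.png',np.hstack([cv2.resize(i[290:340,290:340],(400,400),interpolation=cv2.INTER_CUBIC),cv2.resize(j[253:293,375:415],(400,400),interpolation=cv2.INTER_CUBIC)]))
E
```

```text
clock: 11.82
eef_pos: [504.3, 175.3, 192.1]
tcp_rot: [[-0.908, 0.419, -0.001], [0.419, 0.908, 0.0], [0.001, -0.0, -1.0]]
contact_force: [-1.1, -0.1, -0.7]
opening: 21.7
gripper_force: 49.9
clock: 12.15
eef_pos: [505.1, 170.0, 192.8]
tcp_rot: [[-0.905, 0.425, 0.0], [0.425, 0.905, -0.0], [-0.0, -0.0, -1.0]]
contact_force: [0.1, 0.3, -1.2]
opening: 21.7
gripper_force: 49.9
[  0.96595968   1.19893091 122.20774297]
```

View pics/c5.png

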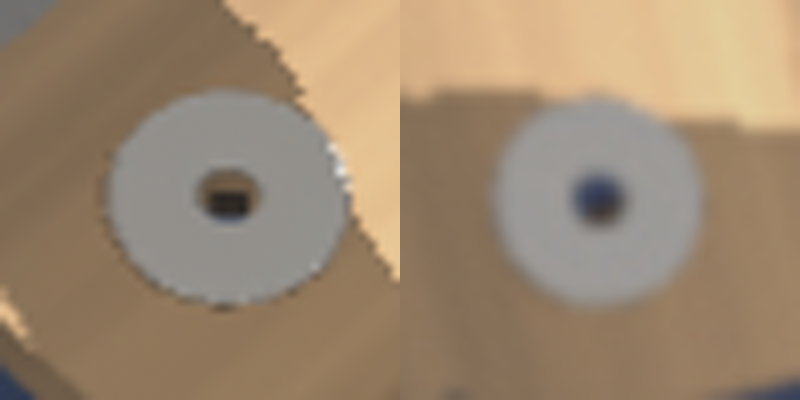

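Through the washer hole the blue tray and part of the fallen plug are now visible, at about (395,273) in the top view. Next, stand the drift back.

```bash
python3 -m creep '[{"gripper":0,"delta_pos":[1,1.2,15],"turn":0},{"gripper":0,"delta_pos":[0,0,20],"turn":0},{"gripper":0,"delta_pos":[0,0,18],"turn":0},{"gripper":0,"delta_pos":[0,0,10],"turn":0},{"gripper":0,"delta_pos":[0,0,5],"turn":0},{"gripper":0,"delta_pos":[0,0,0],"turn":0},{"gripper":0,"delta_pos":[0,0,0],"turn":0},{"gripper":0,"delta_pos":[0,0,0],"turn":0}]'
```

```text
clock: 12.92
eef_pos: [505.3, 173.4, 125.8]
tcp_rot: [[-0.906, 0.423, 0.001], [0.423, 0.906, 0.001], [-0.001, 0.001, -1.0]]
contact_force: [0.9, -0.2, -1.1]
opening: 21.5
gripper_force: 49.9
```

```bash
python3 -m creep '[{"gripper":0,"delta_pos":[0,0,0],"turn":0},{"gripper":0,"delta_pos":[0,0,0],"turn":0},{"gripper":0,"delta_pos":[0,0,0],"turn":0},{"gripper":0,"delta_pos":[0,0,0],"turn":0}]'
python3 - <<'E'
from h import *
s=read_state();R=s['tcp_rot'];print(R.T@(np.array([504.8,171.5,70.6])-s['eef_pos']))
E
```

```text
clock: 13.25
eef_pos: [504.7, 173.3, 125.0]
tcp_rot: [[-0.906, 0.423, 0.0], [0.423, 0.906, 0.0], [-0.0, 0.0, -1.0]]
contact_force: [0.2, 0.2, -1.2]
opening: 22.0
gripper_force: 49.9
[-0.8465557  -1.56713063 54.35398874]
```

```bash
python3 -m creep '[{"gripper":0,"delta_pos":[-0.8,-1.6,0],"turn":0},{"gripper":0,"delta_pos":[0,0,0],"turn":0},{"gripper":0,"delta_pos":[0,0,0],"turn":0},{"gripper":0,"delta_pos":[0,0,4],"turn":0},{"gripper":0,"delta_pos":[0,0,4],"turn":0},{"gripper":0,"delta_pos":[0,0,3],"turn":0},{"gripper":0,"delta_pos":[0,0,2],"turn":0},{"gripper":0,"delta_pos":[0,0,1],"turn":0},{"gripper":0,"delta_pos":[0,0,0],"turn":0},{"gripper":0,"delta_pos":[0,0,0],"turn":0}]'
```

```text
clock: 14.08
eef_pos: [504.6, 171.4, 110.6]
tcp_rot: [[-0.906, 0.423, -0.0], [0.423, 0.906, -0.0], [0.0, -0.0, -1.0]]
contact_force: [-0.0, -0.1, -2.1]
opening: 22.0
gripper_force: 49.9
```

Nose tip is at about z=50, in the hole and free. I'll continue to just above home (TCP 70.6).

```bash
python3 -m creep '[{"gripper":0,"delta_pos":[0,0,6],"turn":0},{"gripper":0,"delta_pos":[0,0,8],"turn":0},{"gripper":0,"delta_pos":[0,0,8],"turn":0},{"gripper":0,"delta_pos":[0,0,7],"turn":0},{"gripper":0,"delta_pos":[0,0,5],"turn":0},{"gripper":0,"delta_pos":[0,0,3],"turn":0},{"gripper":0,"delta_pos":[0,0,1.5],"turn":0},{"gripper":0,"delta_pos":[0,0,1],"turn":0},{"gripper":0,"delta_pos":[0,0,0],"turn":0},{"gripper":0,"delta_pos":[0,0,0],"turn":0},{"gripper":0,"delta_pos":[0,0,0],"turn":0}]'
```

```text
clock: 15.0
eef_pos: [504.8, 171.5, 71.5]
tcp_rot: [[-0.906, 0.423, 0.0], [0.423, 0.906, 0.0], [-0.0, 0.0, -1.0]]
contact_force: [0.5, -0.7, -1.3]
opening: 22.2
gripper_force: 49.9
```

```bash
python3 -m creep '[{"gripper":0,"delta_pos":[0,0,0.5],"turn":0},{"gripper":0,"delta_pos":[0,0,0.4],"turn":0},{"gripper":0,"delta_pos":[0,0,0],"turn":0},{"gripper":0,"delta_pos":[0,0,0],"turn":0}]'
```

```text
clock: 15.33
eef_pos: [504.8, 171.5, 70.5]
tcp_rot: [[-0.906, 0.423, 0.0], [0.423, 0.906, 0.0], [-0.0, 0.0, -1.0]]
contact_force: [0.2, -0.1, 1.2]
opening: 21.9
gripper_force: 50.0
```

Force is now positive, so the shoulder is on the block. Open.

```bash
python3 -m creep '[{"gripper":0.4,"delta_pos":[0,0,0],"turn":0},{"gripper":1,"delta_pos":[0,0,0],"turn":0},{"gripper":1,"delta_pos":[0,0,0],"turn":0},{"gripper":1,"delta_pos":[0,0,0],"turn":0},{"gripper":1,"delta_pos":[0,0,0],"turn":0},{"gripper":1,"delta_pos":[0,0,0],"turn":0},{"gripper":1,"delta_pos":[0,0,0],"turn":0},{"gripper":1,"delta_pos":[0,0,0],"turn":0},{"gripper":1,"delta_pos":[0,0,0],"turn":0},{"gripper":1,"delta_pos":[0,0,0],"turn":0}]'; python3 -m creep '[{"gripper":1,"delta_pos":[0,0,-10],"turn":0},{"gripper":1,"delta_pos":[0,0,-25],"turn":0},{"gripper":1,"delta_pos":[0,0,-30],"turn":0},{"gripper":1,"delta_pos":[0,0,-30],"turn":0},{"gripper":1,"delta_pos":[0,0,-30],"turn":0},{"gripper":1,"delta_pos":[15,20,0],"turn":0},{"gripper":1,"delta_pos":[25,25,0],"turn":0},{"gripper":1,"delta_pos":[25,25,0],"turn":0},{"gripper":1,"delta_pos":[25,25,0],"turn":0},{"gripper":1,"delta_pos":[25,25,0],"turn":0},{"gripper":1,"delta_pos":[25,25,0],"turn":0},{"gripper":1,"delta_pos":[25,25,0],"turn":0}]'; python3 -m creep '[{"gripper":1,"delta_pos":[25,25,0],"turn":0},{"gripper":1,"delta_pos":[20,20,0],"turn":0},{"gripper":1,"delta_pos":[0,0,0],"turn":0},{"gripper":1,"delta_pos":[0,0,0],"turn":0},{"gripper":1,"delta_pos":[0,0,0],"turn":0},{"gripper":1,"delta_pos":[0,0,0],"turn":0}]'
python3 - <<'E'
from h import *
for n in("side","top"): cv2.imwrite(f"pics/{n}6.png",cams.capture(n)[:,:,::-1])
t=cv2.imread('pics/top6.png');s=cv2.imread('pics/side6.png')
cv2.imwrite('pics/c6.png',np.hstack([cv2.resize(i[v-r:v+r,u-r:u+r],(400,400)) for i,u,v,r in((t,267,267,20),(s,248,205,30))]))
E
```

```text
clock: 16.17
eef_pos: [504.6, 171.4, 70.2]
tcp_rot: [[-0.906, 0.423, -0.0], [0.423, 0.906, -0.0], [0.0, -0.0, -1.0]]
contact_force: [-0.5, 0.2, -1.4]
opening: 80.4
gripper_force: 0.0
clock: 17.17
eef_pos: [426.3, 396.7, 196.3]
tcp_rot: [[-0.906, 0.423, 0.001], [0.423, 0.906, 0.001], [-0.0, 0.001, -1.0]]
contact_force: [0.4, 0.2, 0.0]
opening: 87.4
gripper_force: 0.0
clock: 17.67
eef_pos: [406.3, 453.7, 195.7]
tcp_rot: [[-0.905, 0.425, 0.001], [0.425, 0.905, -0.0], [-0.001, 0.0, -1.0]]
contact_force: [0.3, -1.1, -0.5]
opening: 86.5
gripper_force: 0.0
```

View pics/c6.png

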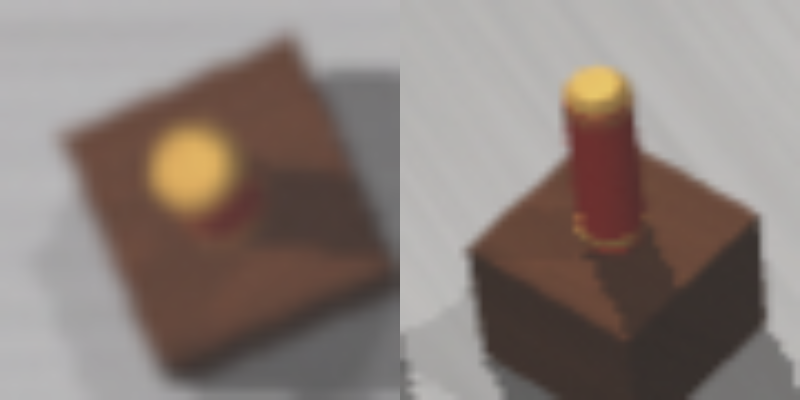

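The drift stands upright and home as at the start, at (266,263) in the top view and (248,200) in the side view. Handing in.

```bash
python3 -c "from station import order;print(order.sign_off())"
```

```text
the job is handed in; nothing more can be done
None
```

I pushed the plug out and it shows in the blue tray through the washer hole; the drift is back home in its block and released, I touched nothing else on the bench, and the job is handed in at about 18 s (no verdict was returned).

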